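Dispense one bearing and nudge it into the round outline

ROBOT

A 6-joint arm with a two-finger parallel gripper is mounted at the origin on a cart in front of the work surface, level with it; the furniture and walls round the work are solid. World frame = base frame: x ahead of the robot, y to its left, z up, the work surface at z = 0. Lengths are in mm, angles in rad, forces in N, time in s.
With the tool pointing down it reaches from about 250 to 775 mm from the base axis. Payload 4 kg.
Tool frame: the origin (TCP) lies on the mounting face of the last link; the fingertips stand 199 mm ahead of it and the grasp point (between the pads) lies robot.grip_depth ahead of it (robot.grip_depth is the distance from the TCP to the grasp point, in mm); z points along the fingers, y is the line along which they close (so a half turn about z gives the same grasp; the last joint's range is limited). The gripper opens to 94 mm and grips with 3 to 60 N. Pads are 16 mm wide; open, the fingers measure 119 mm over their backs; the gripper's body (75 mm by 177 mm) begins 78 mm behind the grasp point.
Start: joints at [-1.432, 0.087, 1.371, -0, 1.684, -0.103], TCP at [131.691, -534.001, 404.706] pointing down, gripper open.
Joint ranges: [-3.1, 3.1], [-0.76, 2.03], [0.27, 2.55], [-1.08, 4.22], [0.17, 2.65], [-2.57, 2.57]. Speed limits (rad/s): [2.79, 2.79, 3.14, 3.14, 3.14, 3.14].

INTERFACE

Orientations are given as [roll, pitch, yaw] about the fixed x, y, z axes, in that order (R = Rz(yaw) Ry(pitch) Rx(roll)).
In Python, from plant import status, cams, ticket, robot gives the robot as it stands.
- The arm moves only by the tool carry_out, never from a script. Its argument "commands" is text: rows parted by semicolons, each of 7 numbers parted by spaces: the turn, a rotation vector about the tool's x, y, z in rad, then the shift along the tool's x, y, z in mm, then the opening in per cent of the stroke, from 0 (shut) to 100 (fully open). In form: wx wy wz x y z hand; .... A call has 1 to 12 rows; each row is the pose to reach, as a shift and turn from the pose commanded when the call began, along the tool's axes at that moment; what a row does not reach only later rows make up. A row lasts 1/8 s, in which the tool goes at most 62.5 mm and 10.7 degrees, less where a joint would pass 70% of its speed; a pose out of reach is approached as far as the arm can. A call with a gripper value outside its range is refused whole. The fingers move at their own pace and stop on an object; the grip force is fixed at half the most. Time passes only in rows, so rows that repeat a pose let the fingers close. It gives the time, the measured TCP pose, the force, the opening and the grip force at its end, in the units of the state.
- status.state(): the state, without advancing time (a new reading comes with each control period).
- cams.read_camera(name): name is "scene" or "top"; returns the picture (400x640x3 uint8, red, green, blue); there is no depth.
- cams.camera_model(name): a dict with "K" (3x3 intrinsics, pixels), "k1" (the pictures are not rectified: a ray, as slopes to the right and down, at radius r is drawn at 1 + k1 r^2 times it, then the intrinsics apply), "R" (3x3) and "t" (3): a world point X has camera coordinates R X + t. Camera axes: x right, y down, z forward; pixel columns grow to the right and rows downward; lengths in mm; the calibration is good to about 2 mm. A picture is of the moment at which its call begins. camera_model takes no time and is no camera call.
- ticket.job_done(): hands the job in; it is judged then, once.
The state is a dict: "time_s": time; "q": joint angles; "dq": joint speeds; "tau": joint torques, N m; "tool_pos": TCP position; "orientation": TCP orientation; "ft_force": force on the tool from outside, world axes, zero at the start; "wrist_torque": the same for the moment, N m; "grip_width": opening from 0.0 (shut) to 1.0 (fully open); "gripper_force": force on a finger pad.
Only numpy, scipy, OpenCV 4.12 (cv2) and the standard library are available. Lean on these libraries where they do the work, as an engineer would, in place of code of your own. Each camera call takes 0.05 s, during which the arm holds its last target. There are 200 camera calls.

TASK

Press the black plunger of the bearing dispenser all the way down once, so that it ejects a single bearing on to the plate in front, and let the plunger come back up. Then nudge that bearing aside along the plate with the fingers, never gripping or lifting it, until it lies flat and wholly inside the round outline (not the square one), and leave it there. The other bearings stay in the dispenser, and the relay, the tee adapter and the terminal strip beside it stay where they are.

Things in the scene. Friction and masses are not known exactly. Their poses are not given: they have to be found in the camera images.
- dispenser: fixed bearing dispenser, aluminium and grey. Origin: at worktop height under the axis of the bearing stack; z up; bearings come out to -x (roughly towards the robot). Its plate is 5 mm thick: an apron x -112 to -12, y -155 to 155 mm, a narrower foot behind it, and at its front edge (x -108, y -20 to 20 mm) a 6 mm high stop lip. Behind the magazine stands the grey drive housing (x 27 to 101, y -30 to 30 mm, top 47 mm high) with the plunger on it
- magazine_top (a point): centre of the open top of the square magazine that holds the stack, 52 mm above the worktop; outside 54 x 54 mm, walls 4 mm; an 18 mm high gate at the bottom of its -x side lets only the lowest bearing out. (Elsewhere, to the left of the work, beyond world y = 0.33 m, fixed instruments stand about 0.3 m high with things on them: cross them high.)
- eject_point (a point): point on top of the apron, 62 mm in front (-x) of the stack's axis: when the plunger is fully pressed a 9 mm high pusher under the stack has shoved the lowest bearing until its centre is here (within a few mm; pressed fast, up to 22 mm farther on, to the lip), and it stays there when the plunger springs back
- plunger (a joint): how far the plunger is pressed down, m: 0 up, 0.036 fully down (stop). Spring-loaded, with the stack riding on the pusher it takes about 5 to 14 N to press; it comes back up by itself when released. The pusher moves with it, 1.83 times as far
- plunger_top (a point): centre of the top of the plunger's round black head (34 mm across); 100 mm above the worktop when up, 64 mm when fully down; it moves with the plunger
- bearing_low: the lowest bearing of the stack, the one to be ejected: steel ball bearing, 42 mm across, 13 mm high, about 0.11 kg, lying flat. Origin: centre of its underside; z its axis
- bearing_mid: the middle bearing of the stack, same kind and origin; to stay in the magazine (it sinks to the bottom)
- bearing_top: the top bearing of the stack, same kind and origin; to stay in the magazine
- round_outline: the round outline, a thin dark ring drawn on the apron, flush with it (no obstacle): 70 mm inside diameter, 76 mm outside. Origin: its centre, on the top of the plate. It lies about 100 mm to one side of the ejection point (dispenser's +y or -y side; it changes)
- square_outline: the square outline drawn on the apron at the other side, 70 mm inside width, flush. Origin: its centre. Not the goal
- relay: bystander, loose: plug-in relay, a block 29 x 23 x 36 mm with a white cover and black foot, standing beside the dispenser's rear. Origin: centre of its underside
- tee: bystander, loose: metal T-shaped coaxial adapter, 29 x 38 x 14 mm, lying beside the dispenser's rear. Origin: about the centre of its underside
- terminal_block: bystander, loose: pale terminal strip, 18 x 72 x 18 mm, long side along its y, lying beside the dispenser's rear. Origin: centre of its underside
There are look-alikes about, which are no part of the job. What is shaped like the bearing_top but red or turquoise is not meant.

How it is judged (in metres and radians):
On the way, in this order (a step that is already met when the one before it is completed fails the run):
1. the plunger is fully down and the lowest bearing is out on the apron (value of joint plunger above 0.033 m and x of bearing_low in the frame of dispenser below -0.052 m), for 0.05 s.
2. the plunger is back up, one bearing out and the others in the magazine (value of joint plunger below 0.004 m and x of bearing_low in the frame of dispenser below -0.045 m and horizontal distance between each of bearing_mid, bearing_top and dispenser below 0.008 m), for 0.1 s.
3. the ejected bearing is wholly inside the round outline (horizontal distance between bearing_low and round_outline below 0.014 m), for 0.2 s.
At the end, for the whole second after the job is handed in: The ejected bearing lies flat and still on the plate, its centre within 14 mm of the centre of the round outline (so wholly inside it); the plunger is up (within 4 mm), and the two other bearings lie in the magazine, one on the other (horizontal distance between bearing_low and round_outline below 0.014 m and height (world z) of bearing_low below 0.008 m and angle between bearing_low's own z axis and vertical below 0.1 rad and linear speed of bearing_low below 0.01 m/s and value of joint plunger below 0.004 m and height (world z) of bearing_mid below 0.009 m and height (world z) of bearing_top below 0.022 m and horizontal distance between each of bearing_mid, bearing_top and dispenser below 0.008 m); the robot touches nothing.
It fails at once if the bearing is lifted off the plate (more than 12 mm) or tipped up on edge (height (world z) of bearing_low above 0.017 m or angle between bearing_low's own z axis and vertical above 0.5 rad).
It fails at once if another bearing leaves the magazine (horizontal distance between any of bearing_mid, bearing_top and dispenser above 0.02 m or height (world z) of bearing_mid above 0.03 m or height (world z) of bearing_top above 0.043 m).
It fails at once if the plunger is pressed a second time, after the bearing was nudged aside (value of joint plunger above 0.012 m and (y of bearing_low in the frame of dispenser above 0.03 m or y of bearing_low in the frame of dispenser below -0.03 m)).
It fails at once if a bystander (relay, tee adapter, terminal strip) is moved by more than 20 mm (distance of any of relay, tee, terminal_block from where it was at the start of the episode above 0.02 m).
It also fails if it takes over 54 s, if anything falls off the work surface, if the arm or the gripper's body presses on something with over 40 N, if the wrist force passes 120 N, or if a joint passes its speed limit or range.

## Working session

There is one attempt and no reset: what is moved stays moved. The work goes in short steps, Python scripts to look and compute and a tool call to move; the robot and the scene stay as the last step left them, time stands still between calls to the robot, and variables do not carry over. Pictures are saved under pics/ and viewed, at most 10 in all, crops included, and the job is handed in when it is done.

Besides the shell and the picture viewer there is one more tool, called after "Call:" as name(argument=value, ...), one argument or row to a line, values as JSON. carry_out: Moves the arm, as the interface text tells. Its arguments: {"type":"object","properties":{"commands":{"type":"string"}},"required":["commands"]}

```bash
mkdir -p pics; python3 - <<'E'
from plant import status,cams,robot
import cv2
for n in("scene","top"):
    m=cams.camera_model(n);print(n,m)
    cv2.imwrite(f"pics/{n}0.png",cams.read_camera(n)[:,:,::-1])
s=status.state();print(s,robot.grip_depth)
E
```

```text
scene {'K': array([[464.51907959,   0.        , 323.26258908],
       [  0.        , 464.51907959, 200.71487822],
       [  0.        ,   0.        ,   1.        ]]), 'k1': 0.029553556966500437, 'R': array([[-0.78560401, -0.61869427,  0.00661329],
       [-0.46988827,  0.58963166, -0.65691667],
       [ 0.40253117, -0.51918388, -0.75393418]]), 't': array([483.05758949, 286.5051023 , 742.66906666])}
top {'K': array([[405.16316429,   0.        , 321.71932936],
       [  0.        , 405.16316429, 208.04677925],
       [  0.        ,   0.        ,   1.        ]]), 'k1': -0.05957895435090449, 'R': array([[ 0.07200472, -0.99740138,  0.00241033],
       [-0.9748887 , -0.07088964, -0.21110824],
       [ 0.21073052,  0.01285099, -0.97745972]]), 't': array([ 33.45374118, 550.40318161, 827.45364054])}
{'time_s': 0.1, 'q': array([-1.43206831e+00,  8.78600236e-02,  1.37203362e+00, -2.38998464e-05,
        1.68358609e+00, -1.03084743e-01]), 'dq': array([-0.00097833, -0.00191155, -0.00251202, -0.00101969, -0.00020779,
       -0.00034976]), 'tau': array([ 1.88958133e-03, -3.41251767e+01, -3.03301728e+01,  7.18939095e-02,
        3.04349838e-02, -9.94871948e-05]), 'tool_pos': array([ 131.69194691, -533.90577531,  403.66763109]), 'orientation': array([-3.13971315e+00, -1.70557266e-04,  2.41809928e-01]), 'ft_force': array([-0.69335928, -0.35761639, -0.46351351]), 'wrist_torque': array([-0.10487205,  0.02541913, -0.03188732]), 'gripper_force': 0.0, 'grip_width': 0.9972547549171046} 180.4
```

View pics/scene0.png

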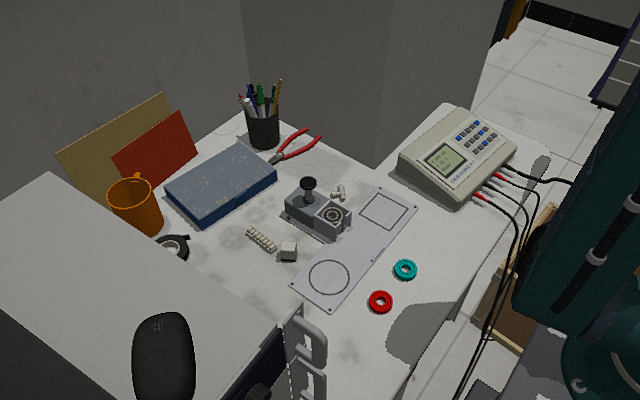

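View pics/top0.png

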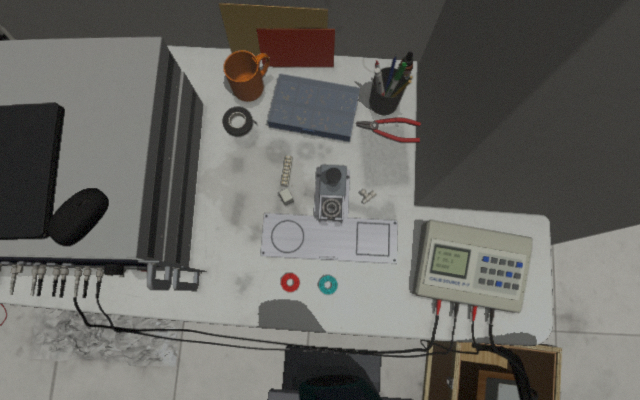

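In both views the dispenser stands mid-table. In "top", the plunger is at about (333,177), the magazine with the steel stack at (331,208), the round outline at (288,236) and the square one at (373,239).

Candidates for the bearing: the steel one in the magazine at (331,208), the red ring (290,282) and the turquoise ring (327,284). I choose the steel one. Next is a close crop to check that and read pixels.

```bash
python3 - <<'E'
import cv2
a=cv2.imread("pics/top0.png")[150:270,250:410]
cv2.imwrite("pics/c1.png",cv2.resize(a,None,fx=5,fy=5,interpolation=cv2.INTER_CUBIC))
a=cv2.imread("pics/scene0.png")[170:320,240:430]
cv2.imwrite("pics/c2.png",cv2.resize(a,None,fx=4,fy=4,interpolation=cv2.INTER_CUBIC))
E
```

```text
(no output)
```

View pics/c1.png

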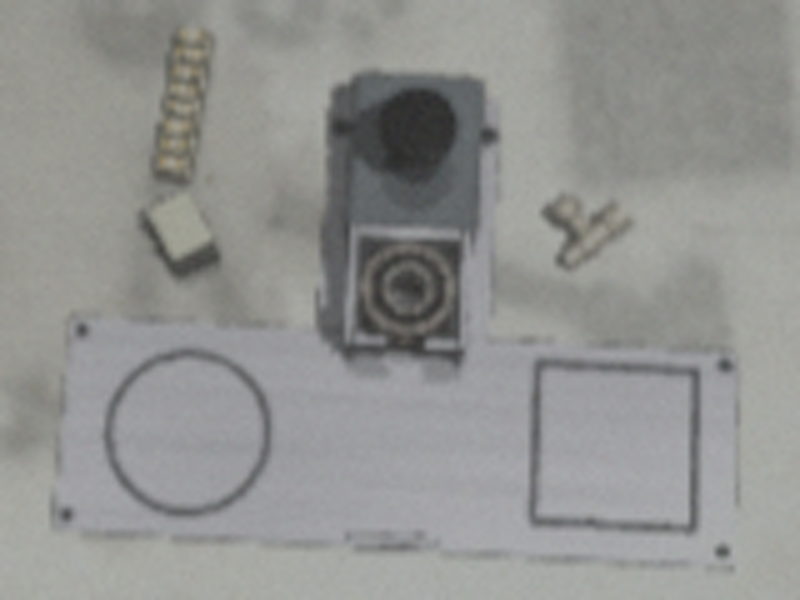

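View pics/c2.png

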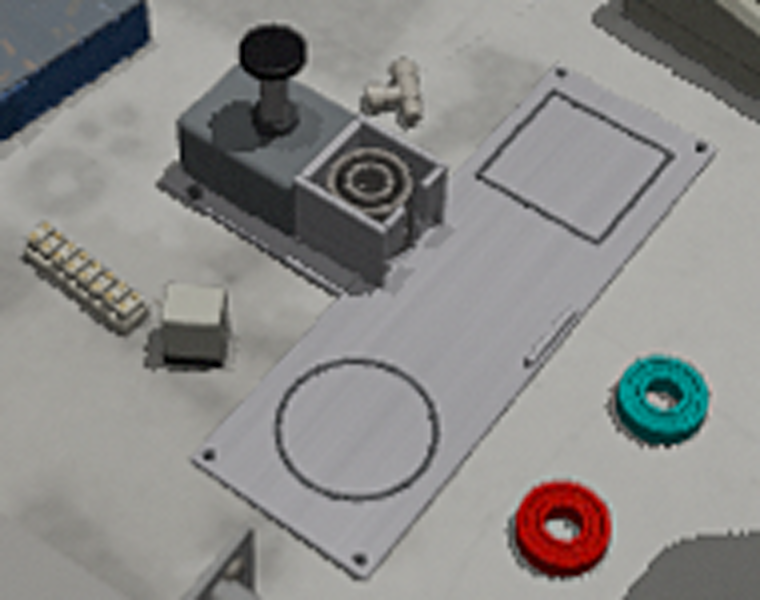

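Both crops confirm the steel bearing in the magazine, the look-alikes well apart, and the round outline on the left (+y) side. I'll fit the dispenser pose to the pixels I read.

```bash
cat > h.py <<'E'
import numpy as np
from scipy.optimize import least_squares
from plant import cams
M={n:cams.camera_model(n) for n in("scene","top")}
def proj(n,X):
    m=M[n];c=np.atleast_2d(X)@m["R"].T+m["t"];s=c[:,:2]/c[:,2:]
    s=s*(1+m["k1"]*(s**2).sum(1,keepdims=True))
    return s@m["K"][:2,:2].T+m["K"][:2,2]
def unproj(n,uv,z):
    return least_squares(lambda p:(proj(n,[[p[0],p[1],z]])-uv).ravel(),[450,0]).x
E
python3 - <<'E'
from h import *
W=lambda p,P:np.c_[P[:,0]*np.cos(p[2])-P[:,1]*np.sin(p[2])+p[0],P[:,0]*np.sin(p[2])+P[:,1]*np.cos(p[2])+p[1],P[:,2]]
top=[((70,315),(-12,155,5)),((738,350),(-12,-155,5)),((52,528),(-112,155,5)),((735,568),(-112,-155,5)),((188,432),(-62,100,5)),((615,445),(-62,-100,5)),((408,289),(0,0,52)),((418,129),(None,0,100))]
sc=[((193,461),(-12,155,5)),((563,64),(-12,-155,5)),((366,578),(-112,155,5)),((716,150),(-112,-155,5)),((358,429),(-62,100,5)),((575,167),(-62,-100,5)),((273,46),(None,0,100))]
D=[("top",np.array([(np.array(a)+.5)/5-.5+[250,150] for a,_ in top]),[b for _,b in top]),
   ("scene",np.array([(np.array(a)+.5)/4-.5+[240,170] for a,_ in sc]),[b for _,b in sc])]
def P(L,px):return np.array([[px if a is None else a,b,c] for a,b,c in L],float)
def f(p,which=(0,1)):
    return np.concatenate([(proj(D[i][0],W(p,P(D[i][2],p[3])))-D[i][1]).ravel() for i in which])
for w in((0,1),(0,),(1,)):
    r=least_squares(f,[500,0,0,64],args=(w,));p=r.x;print(w,p.round(3),np.abs(r.fun).max().round(2))
    for n,q in dict(plunger=(p[3],0,100),eject=(-62,0,5),round=(-62,100,5),lip=(-108,0,5)).items():print(n,W(p,np.array([q],float)).round(1))
    if len(w)==2: print(r.fun.reshape(-1,2).round(1).tolist())
for n,c in dict(round=(188,432)).items(): print(n,unproj("top",(np.array(c)+.5)/5-.5+[250,150],5))
E
```

```text
(0, 1) [5.5198e+02 5.1419e+01 2.2000e-02 5.9433e+01] 2.06
plunger [[611.4  52.7 100. ]]
eject [[490.   50.1   5. ]]
round [[487.8 150.    5. ]]
lip [[444.   49.1   5. ]]
[[0.6, 0.4], [0.6, 0.1], [0.7, 1.0], [0.7, -0.1], [-0.9, -0.4], [1.0, 1.4], [0.5, -0.4], [0.4, -0.6], [-0.8, -0.5], [-1.8, -0.2], [0.1, 0.7], [0.5, -0.5], [-2.1, 1.1], [1.3, 0.2], [0.1, 1.0]]
(0,) [5.52578e+02 5.23950e+01 2.00000e-02 5.74980e+01] 1.31
plunger [[610.1  53.6 100. ]]
eject [[490.6  51.1   5. ]]
round [[488.5 151.1   5. ]]
lip [[444.6  50.2   5. ]]
(1,) [5.51605e+02 5.02930e+01 2.20000e-02 6.13550e+01] 1.79
plunger [[612.9  51.6 100. ]]
eject [[489.6  49.    5. ]]
round [[487.5 148.9   5. ]]
lip [[443.6  48.    5. ]]
round [487.0799131  147.96754276]
```

Fit: plunger top at about (611, 53, 100), eject point (490, 50), round outline around (488, 148) in world mm. I'll shut the fingers, turn the tool so it closes along world x (for a two-finger cradle push later), and go above the plunger.

Call:
carry_out(
  commands="0 0 -1.35 606 -455 64 0;0 0 -1.35 606 -455 64 0;0 0 -1.35 606 -455 64 0;0 0 -1.35 606 -455 64 0;0 0 -1.35 606 -455 64 0;0 0 -1.35 606 -455 64 0;0 0 -1.35 606 -455 64 0;0 0 -1.35 606 -455 64 0;0 0 -1.35 606 -455 64 0;0 0 -1.35 606 -455 64 0;0 0 -1.35 606 -455 64 0;0 0 -1.35 606 -455 64 0",
)

```text
time_s: 1.6
tool_pos: [605.4, 46.6, 340.8]
orientation: [-3.141, 0.0, 1.592]
ft_force: [0.6, -0.7, 0.3]
grip_width: 0.007
gripper_force: 0.0
```

Call:
carry_out(
  commands="0 0 0 0 0 0 0;0 0 0 0 0 0 0;0 0 0 0 0 0 0",
)

```text
time_s: 1.98
tool_pos: [603.9, 43.6, 342.0]
orientation: [3.141, 0.0, 1.59]
ft_force: [0.5, -0.6, -0.5]
grip_width: 0.006
gripper_force: 0.0
```

```bash
python3 - <<'E'
from plant import cams,status
import cv2
o=[]
for n,(r,c) in dict(scene=(130,250),top=(110,250)).items():
    a=cams.read_camera(n)[r:r+150,c:c+130,::-1];o.append(cv2.resize(a,None,fx=3,fy=3,interpolation=cv2.INTER_CUBIC))
cv2.imwrite("pics/c3.png",cv2.hconcat(o));print(status.state()["tool_pos"])
E
```

```text
[603.90378242  43.51013865 342.26668667]
```

View pics/c3.png

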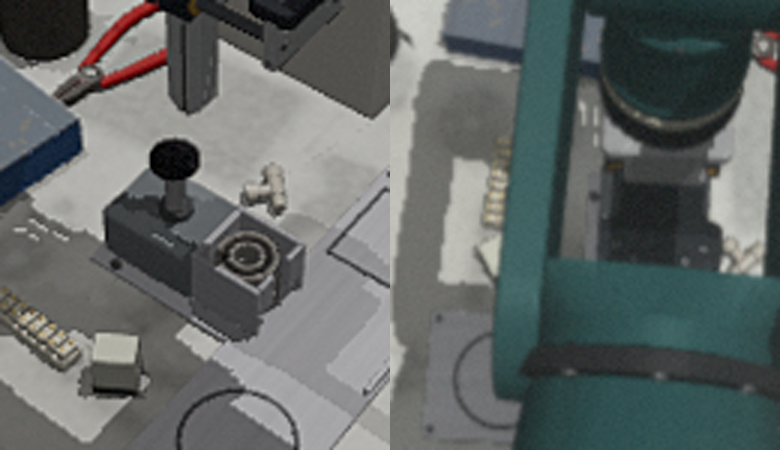

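The closed fingers (crop 190,105) hang just off the plunger head (174,155), as the numbers say. I'll correct laterally, then come down to just above the head.

Call:
carry_out(
  commands="0 0 0 9 7 0 0;0 0 0 9 7 10 0;0 0 0 9 7 25 0;0 0 0 9 7 35 0;0 0 0 9 7 38 0;0 0 0 9 7 38 0;0 0 0 9 7 38 0",
)

```text
time_s: 2.95
tool_pos: [611.5, 53.9, 304.2]
orientation: [3.14, 0.0, 1.592]
ft_force: [-0.2, 0.4, 0.5]
grip_width: 0.004
gripper_force: 0.0
```

Call:
carry_out(
  commands="0 0 0 0 0 2 0;0 0 0 0 0 4 0;0 0 0 0 0 6 0;0 0 0 0 0 8 0;0 0 0 0 0 10 0;0 0 0 0 0 12 0;0 0 0 0 0 14 0;0 0 0 0 0 16 0;0 0 0 0 0 18 0;0 0 0 0 0 20 0;0 0 0 0 0 20 0",
)

```text
time_s: 4.32
tool_pos: [611.2, 53.9, 285.6]
orientation: [3.14, 0.0, 1.592]
ft_force: [-3.0, -0.3, 8.5]
grip_width: -0.0
gripper_force: 4.2
```

Call:
carry_out(
  commands="0 0 0 0 0 2 0;0 0 0 0 0 4 0;0 0 0 0 0 6 0;0 0 0 0 0 8 0;0 0 0 0 0 10 0;0 0 0 0 0 12 0;0 0 0 0 0 14 0;0 0 0 0 0 16 0;0 0 0 0 0 18 0;0 0 0 0 0 20 0;0 0 0 0 0 21 0;0 0 0 0 0 21 0",
)

```text
time_s: 5.82
tool_pos: [611.3, 53.9, 264.8]
orientation: [3.14, 0.0, 1.592]
ft_force: [-3.0, -0.5, 9.3]
grip_width: 0.005
gripper_force: 4.7
```

Call:
carry_out(
  commands="0 0 0 0 0 1 0;0 0 0 0 0 2 0;0 0 0 0 0 3 0;0 0 0 0 0 3 0",
)

```text
time_s: 6.32
tool_pos: [611.2, 53.9, 263.4]
orientation: [3.14, 0.0, 1.592]
ft_force: [-5.2, -0.1, 14.1]
grip_width: 0.005
gripper_force: 7.3
```

Call:
carry_out(
  commands="0 0 0 0 0 1 0;0 0 0 0 0 2 0;0 0 0 0 0 2 0;0 0 0 0 0 2 0",
)

```text
time_s: 6.82
tool_pos: [611.1, 54.0, 263.3]
orientation: [3.139, 0.0, 1.592]
ft_force: [-8.6, 0.5, 20.9]
grip_width: 0.005
gripper_force: 10.5
```

The force climbs with no motion, so the plunger is on its stop. I'll release it smoothly and look.

Call:
carry_out(
  commands="0 0 0 0 0 -5 0;0 0 0 0 0 -10 0;0 0 0 0 0 -15 0;0 0 0 0 0 -20 0;0 0 0 0 0 -25 0;0 0 0 0 0 -30 0;0 0 0 0 0 -35 0;0 0 0 0 0 -42 0;0 0 0 0 0 -60 0;0 0 0 0 0 -90 0;0 0 0 0 0 -100 0;0 0 0 0 0 -100 0",
)

```text
time_s: 8.32
tool_pos: [611.4, 53.9, 358.5]
orientation: [3.14, 0.0, 1.592]
ft_force: [0.2, -0.1, -0.4]
grip_width: 0.004
gripper_force: 0.0
```

```bash
python3 - <<'E'
from plant import cams
import cv2
o=[]
for n,(r,c) in dict(scene=(160,270),top=(150,250)).items():
    a=cams.read_camera(n)[r:r+140,c:c+130,::-1];o.append(cv2.resize(a,None,fx=3,fy=3,interpolation=cv2.INTER_CUBIC))
cv2.imwrite("pics/c4.png",cv2.hconcat(o))
E
```

```text
(no output)
```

View pics/c4.png

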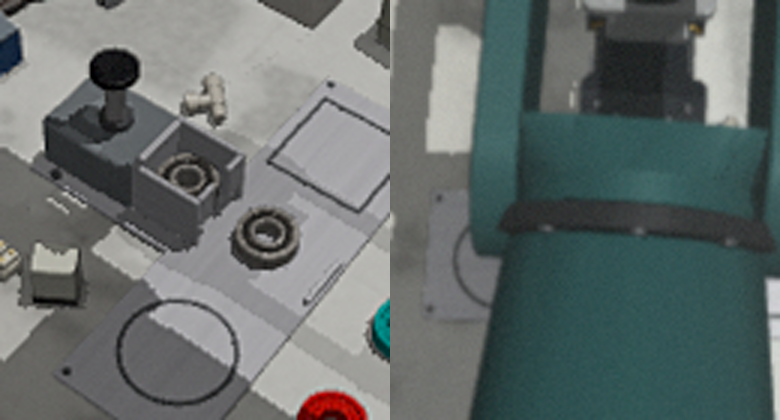

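The plunger is up, one bearing is out on the apron (top face centre about crop 266,231) and the rest are in the magazine. The round outline is centred at about crop (178,351).

```bash
python3 - <<'E'
from h import *
g=lambda a:(np.array(a)+.5)/3-.5+[270,160]
b=unproj("scene",g((266,231)),18);r=unproj("scene",g((178,351.5)),5);print(b,r,r-b)
E
```

```text
[492.55073201  45.27234773] [486.52161253 145.9141018 ] [ -6.02911948 100.64175407]
```

Bearing is at about (492, 47), outline centre about (487, 147). I'll place the fingers 26 mm apart beside the bearing on its -y side and come down.

Call:
carry_out(
  commands="0 0 0 -25 -60 0 28;0 0 0 -51 -122 0 28;0 0 0 -51 -122 0 28;0 0 0 -51 -122 40 28;0 0 0 -51 -122 80 28;0 0 0 -51 -122 110 28;0 0 0 -51 -122 120 28;0 0 0 -51 -122 120 28;0 0 0 -51 -122 120 28",
)

```text
time_s: 9.55
tool_pos: [491.3, 0.4, 239.0]
orientation: [3.139, 0.0, 1.592]
ft_force: [0.5, 0.1, 0.7]
grip_width: 0.277
gripper_force: 0.0
```

Call:
carry_out(
  commands="0 0 0 0 0 10 28;0 0 0 0 0 20 28;0 0 0 0 0 26 28;0 0 0 0 0 29 28;0 0 0 0 0 29 28;0 0 0 0 0 29 28",
)

```text
time_s: 10.3
tool_pos: [490.6, 0.3, 208.8]
orientation: [3.141, 0.0, 1.592]
ft_force: [0.8, 0.4, 0.5]
grip_width: 0.28
gripper_force: 0.0
```

```bash
python3 - <<'E'
from plant import cams
import cv2
a=cams.read_camera("scene")[160:300,270:430,::-1]
cv2.imwrite("pics/c5.png",cv2.resize(a,None,fx=4,fy=4,interpolation=cv2.INTER_CUBIC))
E
```

```text
(no output)
```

View pics/c5.png

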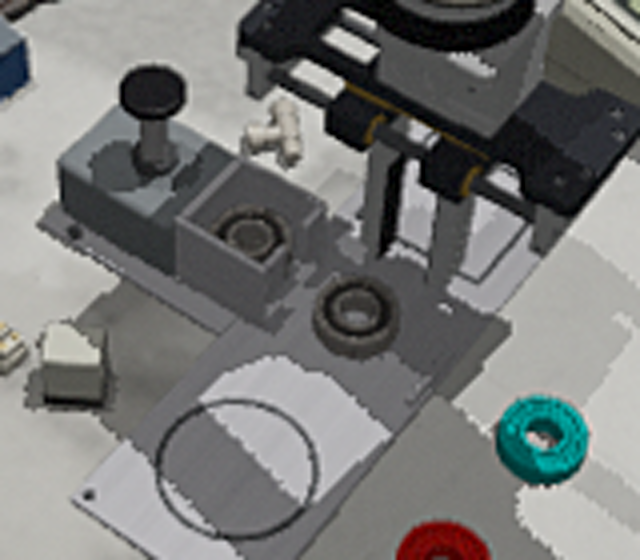

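The fingers stand clear on the far side of the bearing, straddling its centreline. I'll push towards +y.

Call:
carry_out(
  commands="0 0 0 5 0 0 28;0 0 0 10 0 0 28;0 0 0 15 0 0 28;0 0 0 20 0 0 28;0 0 0 26 0 0 28;0 0 0 33 0 0 28;0 0 0 40 0 0 28;0 0 0 47 -1 0 28;0 0 0 54 -1 0 28;0 0 0 61 -1 0 28;0 0 0 68 -1 0 28;0 0 0 75 -1 0 28",
)

```text
time_s: 11.85
tool_pos: [487.8, 75.8, 208.5]
orientation: [-3.142, 0.0, 1.592]
ft_force: [-0.4, -1.4, 1.0]
grip_width: 0.282
gripper_force: 0.3
```

Call:
carry_out(
  commands="0 0 0 7 0 0 28;0 0 0 14 0 0 28;0 0 0 20 -1 0 28;0 0 0 26 -1 0 28;0 0 0 31 -1 0 28;0 0 0 35 -1 0 28;0 0 0 38 -1 0 28;0 0 0 40 -1 0 28;0 0 0 41 -1 0 28;0 0 0 41 -1 0 28",
)

```text
time_s: 13.1
tool_pos: [486.0, 116.3, 208.5]
orientation: [3.142, -0.0, 1.592]
ft_force: [0.6, -1.5, -0.3]
grip_width: 0.279
gripper_force: 0.2
```

```bash
python3 - <<'E'
from plant import cams
import cv2
a=cams.read_camera("scene")[180:320,260:410,::-1]
cv2.imwrite("pics/c6.png",cv2.resize(a,None,fx=4,fy=4,interpolation=cv2.INTER_CUBIC))
E
```

```text
(no output)
```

View pics/c6.png

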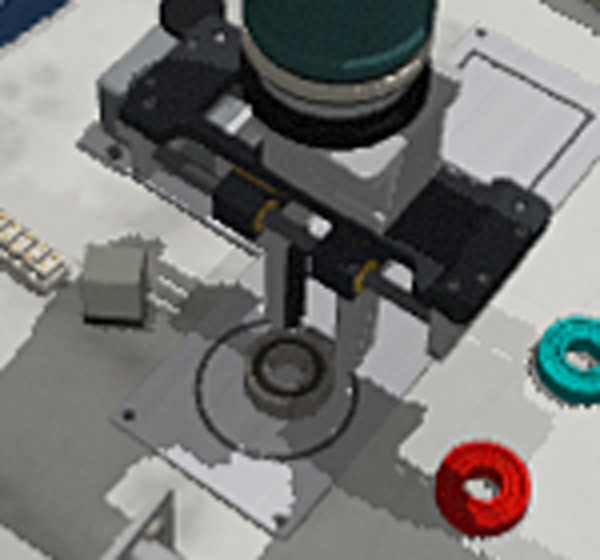

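The bearing (top centre about crop 289,366) is just inside the ring (centre about 276,388), still short of the middle.

```bash
python3 - <<'E'
from h import *
g=lambda a:(np.array(a)+.5)/4-.5+[260,180]
b=unproj("scene",g((289,366)),18);r=unproj("scene",g((276,388)),5);print(b,r,r-b)
E
```

```text
[485.05204115 139.54233541] [487.33763364 145.99242119] [2.28559249 6.45008578]
```

Call:
carry_out(
  commands="0 0 0 2 1 0 28;0 0 0 4 1.5 0 28;0 0 0 5.5 2 0 28;0 0 0 6.5 2 0 28;0 0 0 6.5 2 0 28;0 0 0 6.5 2 0 28;0 0 0 3 2 0 28;0 0 0 -5 2 0 28;0 0 0 -20 2 0 28;0 0 0 -25 2 -5 28;0 0 0 -25 2 -40 28;0 0 0 -25 2 -95 28",
)

```text
time_s: 14.65
tool_pos: [487.8, 90.7, 302.8]
orientation: [-3.137, 0.0, 1.591]
ft_force: [1.5, 0.2, 1.2]
grip_width: 0.281
gripper_force: 0.0
```

Call:
carry_out(
  commands="0 0 0 0 0 -60 28;0 0 0 -60 0 -120 28;0 0 0 -120 0 -120 28;0 0 0 -180 0 -120 28;0 0 0 -180 0 -120 28;0 0 0 -180 0 -120 28",
)

```text
time_s: 15.4
tool_pos: [492.1, -89.3, 423.5]
orientation: [-3.141, -0.001, 1.59]
ft_force: [-0.3, 0.2, -0.1]
grip_width: 0.279
gripper_force: 0.0
```

```bash
python3 - <<'E'
from plant import cams
import cv2
o=[]
for n,(r,c) in dict(scene=(180,260),top=(150,250)).items():
    a=cams.read_camera(n)[r:r+140,c:c+130,::-1];o.append(cv2.resize(a,None,fx=3,fy=3,interpolation=cv2.INTER_CUBIC))
cv2.imwrite("pics/c7.png",cv2.hconcat(o))
E
```

```text
(no output)
```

View pics/c7.png

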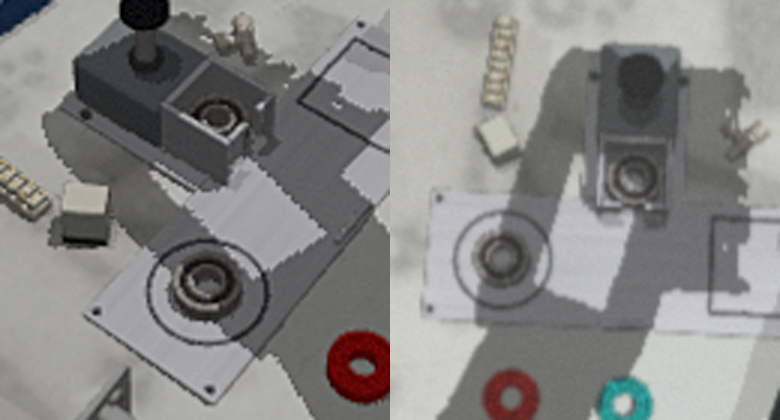

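Both views show the bearing flat and within about 2 mm of the ring's centre (top view: bearing 501,258, ring 503,260). The plunger is up, the other bearings are in the magazine and the bystanders have not moved. I'm handing it in.

```bash
python3 -c "
from plant import ticket
print(ticket.job_done())"
```

```text
the job is handed in; nothing more can be done
None
```

I handed the job in at about 15.5 s: in the last pictures the ejected bearing lay flat, about 2 mm from the round outline's centre, with the plunger up, the other two bearings in the magazine and the bystanders where they were; the hand-in returned no verdict.

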